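# Fill the last place in the bottle carrier and lift it by its handle

### The job

The four-place bottle carrier is one bottle short: take the matching bottle that stands by itself on the bench, set it down upright (not dropped) in the carrier's empty compartment and let go of it. Then pick the loaded carrier up by its handle and finish while holding it still and level in the air, at least 5 cm clear of the bench, with all four bottles standing in their compartments: do not put it down or let go. Leave the other things on the bench undisturbed.

Things in the scene. Friction and masses are not known exactly. Their poses are not given: they have to be found in the camera images.
- carrier: Blue plastic four-bottle carrier, 0.26 kg empty, 0.65 to 0.91 kg full. 144 mm (its x) by 170 mm (its y), base plate 8 mm thick, open sides, rails with top edge 62 mm high round four compartments 62 by 62 mm inside, centred at x = +-35, y = +-48 mm; handle rises between the rows at y = 0. Caps inside reach 126 mm. Origin: centre of underside, z up; any yaw.
- carrier_handle (a point): Middle of the handle's straight level top bar, where to grip it, 158 mm above the underside; axes as the carrier's. The bar runs along the carrier's x: 118 mm long, 14 mm wide, 18 mm high (149 to 167 mm above the underside), on two 14 mm legs under its ends.
- carrier_empty (a point): Centre of the floor of the empty compartment, 8 mm above the carrier's underside, at x = +35 mm, y = +48 mm in the carrier's frame; axes as the carrier's.
- bottle: 125 ml bottle, standing: round body 52 mm in diameter to 80 mm height, neck 28 mm, ribbed screw cap 32 mm in diameter from 94 to 118 mm height (its top); 0.10 to 0.16 kg. Origin: centre of its underside, z up its axis. This is the one standing by itself on the bench.
- loaded1: 125 ml bottle, standing: round body 52 mm in diameter to 80 mm height, neck 28 mm, ribbed screw cap 32 mm in diameter from 94 to 118 mm height (its top); 0.10 to 0.16 kg. Origin: centre of its underside, z up its axis. Already in the carrier, at x = -35 mm, y = +48 mm of its frame.
- loaded2: 125 ml bottle, standing: round body 52 mm in diameter to 80 mm height, neck 28 mm, ribbed screw cap 32 mm in diameter from 94 to 118 mm height (its top); 0.10 to 0.16 kg. Origin: centre of its underside, z up its axis. Already in the carrier, at x = +35 mm, y = -48 mm of its frame.
- loaded3: 125 ml bottle, standing: round body 52 mm in diameter to 80 mm height, neck 28 mm, ribbed screw cap 32 mm in diameter from 94 to 118 mm height (its top); 0.10 to 0.16 kg. Origin: centre of its underside, z up its axis. Already in the carrier, at x = -35 mm, y = -48 mm of its frame.
- tube_rack: Bystander: rack of capped sample tubes, 200 by 62 mm, 88 mm high, at the left of the work. Origin: centre of its underside, z up.
- wash_bottle: Bystander: squeeze wash bottle with a bent spout, 64 mm in diameter, 195 mm high with the spout, at the right of the work. Origin: centre of its underside, z up.
- jar: Bystander: low wide screw-top jar, 72 mm in diameter, 60 mm high, on the far side of the work. Origin: centre of its underside, z up.

How it is judged:
By the outcome, as a careful person would: the job done as asked, in the order asked, and still so for the second after the job is handed in, while the arm keeps its last pose, push and grip.
It also fails if it takes over 54 s, if anything falls off the work surface, if the arm or the gripper's body presses on something with over 40 N, if the wrist force passes 120 N, or if a joint passes its speed limit or range.

### The arm

A 7-joint arm with a two-finger parallel gripper is mounted at the origin on the work surface. World frame = base frame: x ahead of the robot, y to its left, z up, the work surface at z = 0. Lengths are in m, angles in rad, forces in N, time in s.
With the tool pointing down it reaches from about 0.425 to 0.925 m from the base axis. Payload 6.8 kg.
Tool frame: the origin (TCP) lies on the centre line of the jaws, within the pads' length; the fingertips stand 25 mm ahead of it and the grasp point (between the pads) lies 6 mm ahead of it (env.nose_length is the z of the fingertips in the tool frame, in m); z points along the fingers, y is the line along which they close (so a half turn about z gives the same grasp; the last joint's range is limited). The gripper opens to 85 mm and grips with 20 to 120 N. Pads are 22 mm wide; open, the fingers measure 114 mm over their backs; the gripper's body (76 mm by 85 mm) begins 54 mm behind the grasp point. The pads swing forward as they close: fully open they stand 13 mm farther back than shut.
Start: joints at [1.044, 0.477, 0.022, 1.555, -0.011, 1.109, -0.083], TCP at [0.275, -0.617, 0.256] pointing down, gripper open.
Joint ranges: [-2.96, 2.96], [-0.34, 2.1], [-1.41, 1.46], [0.24, 2.44], [-1.37, 4.51], [0.17, 1.92], [-2.96, 2.96]. Speed limits (rad/s): [2.39, 2.39, 3.14, 3.14, 3.14, 3.14, 3.14].

### API

Orientations are given as a unit quaternion [x, y, z, w].
In Python, from bench import telemetry, snapshot, job, find_in, silhouettes, env gives the robot as it stands.
- The arm moves only by the shell command python3 -m handwheel 'ROWS' [OPENING]. ROWS is JSON, one flat list of numbers, 4 for each row, row after row: the shift along the tool's x, y, z in units of 30 mm (1.0 is 30 mm), then the turn about the tool's z in units of 6 degrees (1.0 is 6 degrees). In form: [dx, dy, dz, twist, dx, dy, dz, twist, ...]. A call has exactly 8 rows; each row is the pose to reach, as a shift and turn from the pose commanded when the call began, along the tool's axes at that moment; what a row does not reach only later rows make up. A row lasts 1/12 s, in which the tool goes at most 41.7 mm and 7.16 degrees, less where a joint would pass 70% of its speed; a pose out of reach is approached as far as the arm can. A call with a gripper value outside its range is refused whole. OPENING is the finger opening in mm, from 0 to 85.4, set as the call begins (- or left out, the last holds). The fingers move at their own pace and stop on an object; the grip force is fixed at half the most. Time passes only in rows, so rows that repeat a pose let the fingers close, or fill a call up. It gives the time, the measured TCP pose, the force, the opening and the grip force at its end, in the units of the state.
- telemetry.sense(): the state, without advancing time (a new reading comes with each control period).
- snapshot(name): name is "scene" or "top" or "wrist"; returns a dict with "frame" (480x640x3 uint8, red, green, blue), "camera_matrix" (3x3 intrinsics, pixels), "origin" and "orientation" of the camera in the world. Camera axes: x right, y up, looking along -z (the intrinsics and any distortion apply to the point x, -y, -z); pixel columns grow to the right and rows downward; lengths in m; the calibration is good to about 2 mm. A picture is of the moment at which its call begins. There is no depth.
- job.close_job(): hands the job in; it is judged then, once.
Trained networks look in the newest picture that a camera, given by its name, has taken for a name from the list of things; names that differ only in an ending like _2 or _b are one class to them, and where a whole thing is asked for, a point or a joint stands for the part that bears it (a point fixed in the world has none). Each returns a list of dicts, best first, with "confidence" (0 to 1); they miss things now and then, are a little off and sometimes report something else, mostly with a low value. They report only what shows in the picture. A call takes as long as a camera call.
- find_in(label, camera): "extent" ([left, top, right, bottom] as shares, 0 to 1, of the picture: columns of its width, rows of its height, round what is visible of it).
- silhouettes(label, camera): "mask" (480x640 bool, what is visible of it) and "extent" ([left, top, right, bottom] as shares, 0 to 1, of the picture: columns of its width, rows of its height, round what is visible of it).
The state is a dict: "time": time; "joint_pos": joint angles; "qvel": joint speeds; "joint_torque": joint torques, N m; "ee_pos": TCP position; "tool_rot": TCP orientation; "ft_force": force on the tool from outside, world axes, zero at the start; "torque": the same for the moment, N m; "finger_gap": finger opening in m; "finger_force": force on a finger pad.
Only numpy, scipy, OpenCV 4.12 (cv2) and the standard library are available. Lean on these libraries where they do the work, as an engineer would, in place of code of your own. Each camera call takes 0.05 s, during which the arm holds its last target. There are 200 camera calls.

## Working session

There is one attempt and no reset: what is moved stays moved. The work goes in short steps, Python scripts to look and compute and a shell command to move; the robot and the scene stay as the last step left them, time stands still between calls to the robot, and variables do not carry over. Pictures are saved under pics/ and viewed, at most 10 in all, crops included, and the job is handed in when it is done.

```bash
mkdir -p pics; cat > h.py <<'E'
import numpy as np, cv2
from scipy.spatial.transform import Rotation as R
from bench import telemetry, snapshot, job, find_in, silhouettes, env
def snap(n,f=None):
    s=snapshot(n)
    if f: cv2.imwrite('pics/'+f,s['frame'][:,:,::-1])
    return s
def ray(s,u,v):
    K=np.array(s['camera_matrix']);d=np.linalg.inv(K)@[u,v,1]
    return R.from_quat(s['orientation']).as_matrix()@[d[0],-d[1],-d[2]] if len(np.shape(s['orientation']))==1 else np.array(s['orientation'])@[d[0],-d[1],-d[2]]
def at(s,u,v,z):
    o=np.array(s['origin']);d=ray(s,u,v);return o+d*(z-o[2])/d[2]
def proj(s,p):
    o=s['orientation'];M=R.from_quat(o).as_matrix() if len(np.shape(o))==1 else np.array(o)
    c=M.T@(np.array(p)-s['origin']);q=np.array(s['camera_matrix'])@[c[0],-c[1],-c[2]];return q[:2]/q[2]
def ext(e): return [round(float(a*b),1) for a,b in zip(e['extent'],[640,480,640,480])]
E
python3 - <<'E'
from h import *
for n in ['top','scene']:
    s=snap(n,n+'0.png');print(n,s['origin'],s['orientation'],s['camera_matrix'],[k for k in s])
    for l in ['carrier','carrier_handle','bottle','tube_rack','wash_bottle','jar']:
        print(l,[(round(d['confidence'],2),ext(d)) for d in find_in(l,n)[:5]])
t=telemetry.sense();print(t)
E
```

```text
top [ 0.46234295 -0.01243871  1.49440268] [-0.03114375  0.03171551  0.71383099 -0.69890593] [[523.7781946    0.         314.28734439]
 [  0.         523.7781946  241.47754372]
 [  0.           0.           1.        ]] ['frame', 'camera_matrix', 'origin', 'orientation']
carrier [(0.61, [333.3, 240.5, 397.2, 298.0])]
carrier_handle [(0.57, [333.0, 242.0, 396.0, 297.5])]
bottle [(0.79, [235.4, 240.4, 253.4, 259.4])]
tube_rack [(0.8, [127.3, 195.8, 162.0, 273.1])]
wash_bottle [(0.74, [454.1, 279.8, 488.4, 308.2]), (0.67, [126.8, 198.1, 165.7, 273.1])]
jar [(0.97, [289.6, 161.6, 316.2, 188.0])]
scene [ 1.27596882 -0.12117815  0.97178854] [0.25385008 0.21671787 0.6180391  0.71177326] [[475.20512773   0.         321.56088821]
 [  0.         475.20512773 238.87459752]
 [  0.           0.           1.        ]] ['frame', 'camera_matrix', 'origin', 'orientation']
carrier [(0.92, [225.6, 185.8, 305.8, 273.8])]
carrier_handle [(0.67, [228.0, 189.8, 301.9, 274.6])]
bottle [(0.86, [387.2, 220.0, 409.2, 260.6])]
tube_rack [(0.87, [486.0, 208.5, 539.6, 291.4])]
wash_bottle []
jar [(0.55, [330.9, 310.4, 365.4, 350.4])]
{'time': 0.7, 'joint_pos': array([ 1.04391353,  0.47699205,  0.02238285,  1.55538864, -0.01147631,
        1.10930059, -0.08310868]), 'qvel': array([ 5.78215469e-04,  3.84626681e-04,  9.12048092e-05,  1.40756225e-03,
        1.48409713e-03, -4.32361950e-04,  8.18353960e-04]), 'joint_torque': array([ 4.12729632e-04, -5.96173632e+01,  1.60673730e+00, -2.81496531e+01,
        1.25337130e-02,  1.55892300e-03,  1.18525102e-05]), 'ee_pos': array([ 0.27450685, -0.61668511,  0.25631772]), 'tool_rot': array([9.78158007e-01, 2.07862727e-01, 5.93417044e-06, 1.89958745e-05]), 'ft_force': array([-0.00324945,  0.1853029 , -0.67420439]), 'torque': array([-0.03628416, -0.00667044,  0.04597311]), 'finger_force': 0.0, 'finger_gap': 0.08510861446507217}
```

View pics/top0.png

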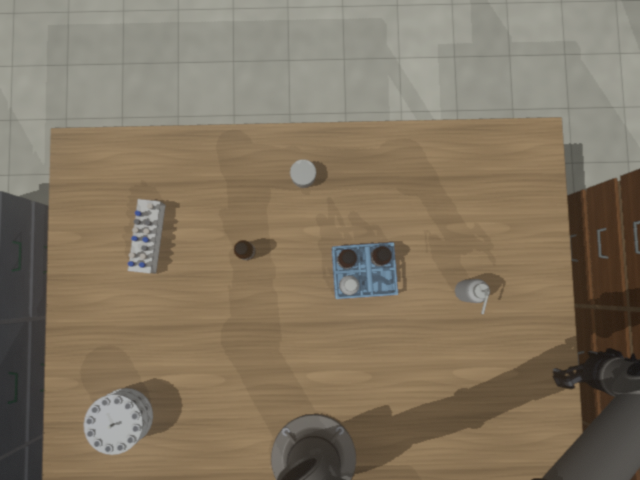

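View pics/scene0.png

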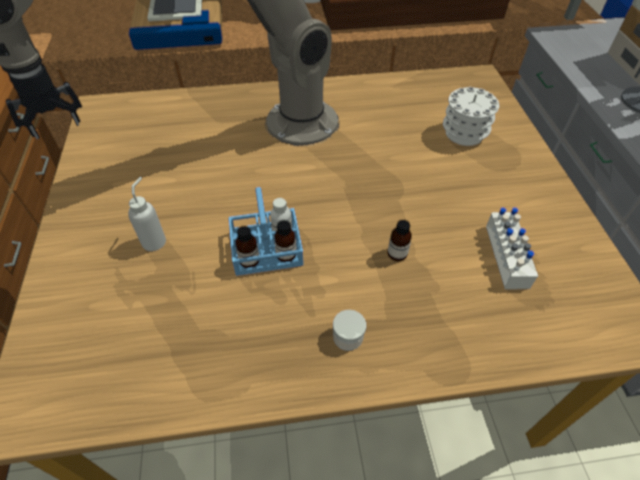

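The top view shows the lone bottle's cap at about (243,249). The carrier is centred near (365,270), with caps at (347,258), (382,256) and (349,285), and its empty compartment at about (382,284), lower right. The scene view shows the handle running along world x, so carrier yaw is about 180°.

```bash
python3 - <<'E'
from h import *
s=snap('top')
c=s['frame'][225:310,225:405]
cv2.imwrite('pics/crop1.png',cv2.resize(c[:,:,::-1],None,fx=4.4,fy=4.4,interpolation=cv2.INTER_CUBIC))
g=s['frame'].max(2)
for u,v in [(347,258),(382,256),(243,249)]:
    m=np.zeros(g.shape,bool);m[v-13:v+14,u-14:u+15]=1;m&=g<55
    n,l,st,ce=cv2.connectedComponentsWithStats(m.astype(np.uint8));i=1+np.argmax(st[1:,4]);print(ce[i],st[i])
m=silhouettes('carrier','top');print([(d['confidence'],ext(d)) for d in m])
ms=silhouettes('bottle','top');print([(d['confidence'],ext(d)) for d in ms])
print(at(s,365,269,.062), at(s,243.5,249.5,.118),at(s,347,258,.126),at(s,382,256,.126),at(s,349,285,.126))
s2=snap('scene');
for l in ['bottle','carrier']:
    print(l,[(ext(d)) for d in silhouettes(l,'scene')])
print('bottle cap scene', at(s2,402.5,227,.118))
for n in ['tube_rack','jar','wash_bottle']:
    e=ext(find_in(n,'top')[0]);print(n,at(s,(e[0]+e[2])/2,(e[1]+e[3])/2,.06))
E
```

```text
[351.81355932 256.13559322] [347 250   9  14  59]
[382.02631579 253.89473684] [376 247  15  15 152]
[246.9375 250.3125] [244 247   7   8  16]
[(0.66, [333.0, 241.7, 396.3, 300.8])]
[(0.82, [232.6, 244.2, 254.1, 262.3])]
[ 0.51161528 -0.15190929  0.062     ] [0.56777097 0.17205925 0.118     ] [ 0.5391472  -0.09946336  0.126     ] [ 0.54244945 -0.19115635  0.126     ] [ 0.46868263 -0.10279263  0.126     ]
bottle [[385.9, 218.2, 412.7, 262.0]]
carrier [[227.1, 187.0, 304.6, 274.0], [484.3, 207.3, 539.4, 291.5]]
bottle cap scene [0.58298884 0.17603208 0.118     ]
tube_rack [0.61189866 0.44513305 0.06      ]
jar [0.7772956  0.00623395 0.06      ]
wash_bottle [ 0.43640446 -0.44098645  0.06      ]
```

View pics/crop1.png

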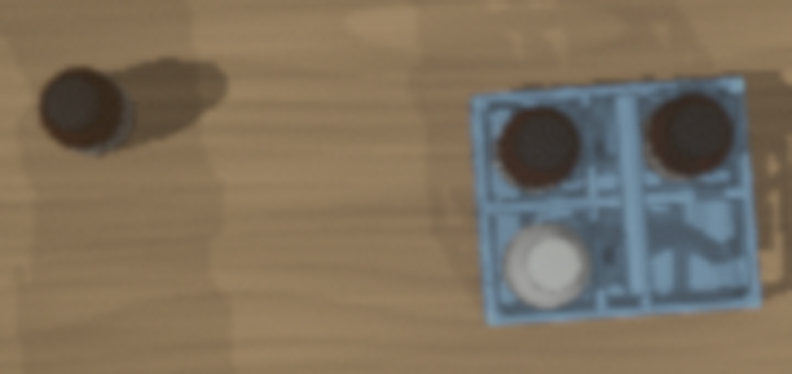

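The crop puts the lone cap at (242,248). The carrier caps are at (348,257), (382,254) and (350.5,285), and the handle runs along columns 367–370. I'll move over the bottle, raising first.

```bash
cat >> h.py <<'E'
def go(p,yaw,t=None):
    "units of tool-frame shift and twist to reach p with tool-x heading yaw (deg, world)"
    t=t or telemetry.sense();M=R.from_quat(t['tool_rot']).as_matrix()
    d=M.T@(np.array(p)-t['ee_pos'])/.03
    h=np.degrees(np.arctan2(M[1,0],M[0,0]));tw=-((yaw-h+180)%360-180)/6
    print('at',np.round(t['ee_pos'],4),'head %.2f'%h,'-> units',np.round(d,3),'twist %.3f'%tw)
E
python3 -m handwheel '[0,0,-1.3,0, 0,0,-2.5,0, 0.95,-0.97,-2.5,-1.1, 1.9,-1.94,-2.5,-2.2, 2.85,-2.91,-2.5,-3.3, 3.8,-3.88,-2.5,-4.4, 4.75,-4.85,-2.5,-5.5, 5.7,-5.82,-2.5,-6.6]' 85
python3 - <<'E'
from h import *
s=snap('top');
P=lambda u,v,z:at(s,u,v,z)
b=P(242,248.4,.118);print('bottle',b)
A=P(348.4,257.3,.126);B=P(381.8,254.1,.126);C=P(350.5,284.8,.126)
h1=P(225+625/4.4,225+95/4.4,.167);h2=P(225+637/4.4,225+295/4.4,.167)
for n,v in [('AB',B-A),('AC',C-A),('bar',h2-h1)]: print(n,np.linalg.norm(v),np.degrees(np.arctan2(v[1],v[0])))
print('ctr',(B+C)/2,'bar',(h1+h2)/2,'empty',B+C-A)
go([b[0],b[1],.33],90)
E
```

```text
time: 1.82
ee_pos: [0.36, -0.3857, 0.3316]
tool_rot: [0.848, 0.529, -0.0, 0.0]
ft_force: [0.1, 0.1, 1.0]
finger_gap: 0.085
finger_force: 0.0
bottle [0.57076084 0.17598474 0.118     ]
AB 0.08786520854714354 -85.73402910666344
AC 0.07187061561472005 -177.17859006534553
bar 0.1151666439953719 -178.29819901201245
ctr [ 0.50827866 -0.14875333  0.126     ] bar [ 0.5072379  -0.15028592  0.167     ] empty [ 0.4756549  -0.19433307  0.126     ]
at [ 0.3645 -0.3773  0.3318] head 64.90 -> units [19.618 -1.598  0.139] twist -4.184
```

```bash
python3 -m handwheel '[1.3,-0.1,0,-1, 2.6,-0.2,0,-2, 3.9,-0.3,0,-3, 5.2,-0.4,0,-4, 6.5,-0.5,0,-4.5, 7.8,-0.6,0,-4.5, 9.1,-0.7,0,-4.5, 10.4,-0.8,0,-4.5]'
python3 - <<'E'
from h import *
go([.5708,.176,.3],92)
E
```

```text
time: 2.53
ee_pos: [0.4774, -0.096, 0.3317]
tool_rot: [0.704, 0.71, 0.0, 0.0]
ft_force: [0.5, -0.3, -0.2]
finger_gap: 0.085
finger_force: 0.0
at [ 0.4774 -0.096   0.3317] head 90.54 -> units [9.036 3.197 1.056] twist -0.244
```

```bash
python3 -m handwheel '[1.3,0.45,0,-0.2, 2.6,0.9,0,-0.2, 3.9,1.35,0.2,-0.2, 5.2,1.8,0.4,-0.2, 6.5,2.25,0.6,-0.2, 7.8,2.7,0.8,-0.2, 9,3.2,1,-0.2, 9,3.2,1,-0.2]'
python3 - <<'E'
from h import *
s=snap('wrist','w1.png')
print(s['origin'],s['orientation'],s['camera_matrix'])
print([(round(d['confidence'],2),ext(d)) for d in find_in('bottle','wrist')])
print('pred cap',proj(s,[.5708,.176,.118]),'pred from base',proj(s,[.5708,.176,0]))
go([.5708,.176,.3],92)
E
```

```text
time: 3.2
ee_pos: [0.57, 0.1823, 0.3002]
tool_rot: [0.693, 0.721, 0.002, -0.002]
ft_force: [-0.7, 0.5, 0.6]
finger_gap: 0.0847
finger_force: 0.0
[0.56782438 0.26014504 0.41749072] [-0.1524462  -0.00236159  0.0195029   0.9881165 ] [[357.99486249   0.         316.74223505]
 [  0.         357.99486249 232.03155806]
 [  0.           0.           1.        ]]
[(0.9, [295.0, 173.8, 345.4, 236.4])]
pred cap [316.80292833 220.55008772] pred from base [316.91441571 193.53732699]
at [0.5701 0.1754 0.3006] head 91.97 -> units [0.018 0.025 0.021] twist -0.005
```

View pics/w1.png

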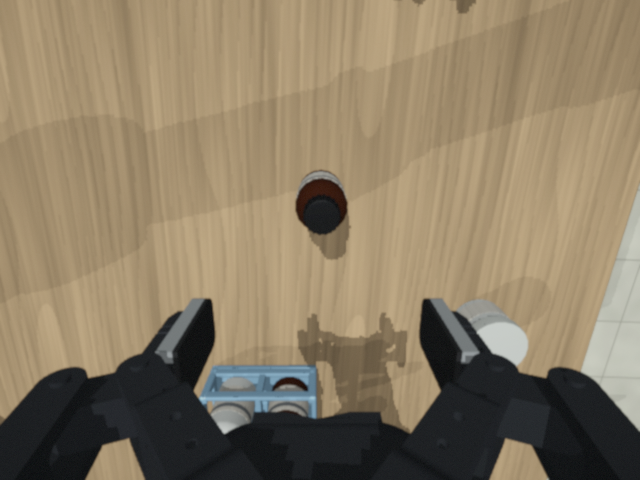

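The wrist view shows the lone bottle's cap at about (321,216), a few pixels from my prediction of (317,220.5). I'll refine by fitting the cap.

```bash
python3 - <<'E'
from h import *
im=cv2.imread('pics/w1.png');c=im[165:245,280:365]
cv2.imwrite('pics/c2.png',cv2.resize(c,None,fx=7,fy=7,interpolation=cv2.INTER_CUBIC))
class S:pass
s=snap('wrist')
print(at(s,321,215.5,.118))
# model outlines for the cap rim at top and base for comparison
a=np.linspace(0,2*np.pi,24)
for z,r in [(.118,.016),(.094,.016),(0,.026)]:
    q=np.array([proj(s,[.574+r*np.cos(t),.179+r*np.sin(t),z]) for t in a]);print(z,q.min(0),q.max(0))
g=im.max(2)[190:240,295:350]<50
ys,xs=np.nonzero(g);print('dark',xs.min()+295,xs.max()+295,ys.min()+190,ys.max()+190)
E
```

```text
[0.57426626 0.17278617 0.118     ]
0.118 [302.49418199 190.17003595] [339.52468164 226.21468074]
0.094 [303.51695362 185.03978954] [337.99367165 218.78170502]
0 [298.0110823  161.66417597] [342.09935062 205.5177844 ]
dark 297 345 190 233
```

View pics/c2.png

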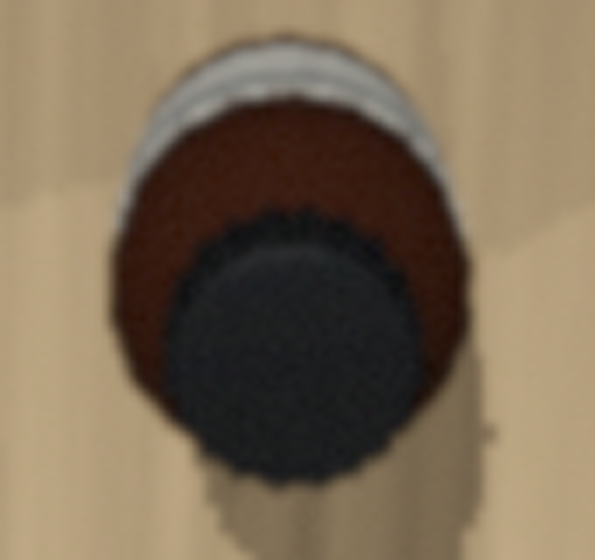

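```bash
python3 - <<'E'
from h import *
s=snap('wrist'); im=s['frame'];g=im.max(2)
print(s['origin'], 'pred',proj(s,[.573,.177,.118]))
hs=cv2.cvtColor(im,cv2.COLOR_RGB2HSV)
u0,v0=np.round(proj(s,[.573,.177,.118])).astype(int)
f=im[v0-30:v0+31,u0-30:u0+31].astype(int)
m=((f.max(2)-f.min(2)<22)&(f.max(2)<75)).astype(np.uint8)
n,l,st,ce=cv2.connectedComponentsWithStats(m);i=1+np.argmax(st[1:,4]);x,y,w,h,_=st[i]
print('box',u0-30+x,v0-30+y,w,h)
u=u0-30+x+w/2-.5; v=v0-30+y+h-.5-w*.97/2
p=at(s,u,v,.118);print(u,v,p)
go([p[0],p[1],.113],92)
E
```

```text
[0.56868478 0.25207146 0.41775256] pred [319.45055269 208.19533928]
box 303 183 39 40
322.0 203.585 [0.5750517  0.18113376 0.118     ]
at [0.5704 0.1723 0.3012] head 91.71 -> units [0.294 0.166 6.273] twist -0.048
```

```bash
python3 -m handwheel '[0.26,0.16,1,0, 0.26,0.16,2,0, 0.26,0.16,3,0, 0.26,0.16,3.8,0, 0.26,0.16,4.5,0, 0.26,0.16,4.5,0, 0.26,0.16,4.5,0, 0.26,0.16,4.5,0]'
python3 - <<'E'
from h import *
s=snap('wrist','w2.png')
print(proj(s,[.575,.180,.118]),[(d['confidence'],ext(d)) for d in find_in('bottle','wrist')])
go([.575,.18,.115],92)
E
```

```text
time: 4.07
ee_pos: [0.5758, 0.1808, 0.168]
tool_rot: [0.697, 0.718, 0.001, 0.001]
ft_force: [0.5, 0.3, 0.2]
finger_gap: 0.0847
finger_force: 0.0
[313.63783055 279.57178171] [(0.92, [274.0, 189.8, 355.9, 306.4])]
at [0.5759 0.1814 0.1684] head 91.74 -> units [-0.047 -0.038  1.78 ] twist -0.044
```

View pics/w2.png

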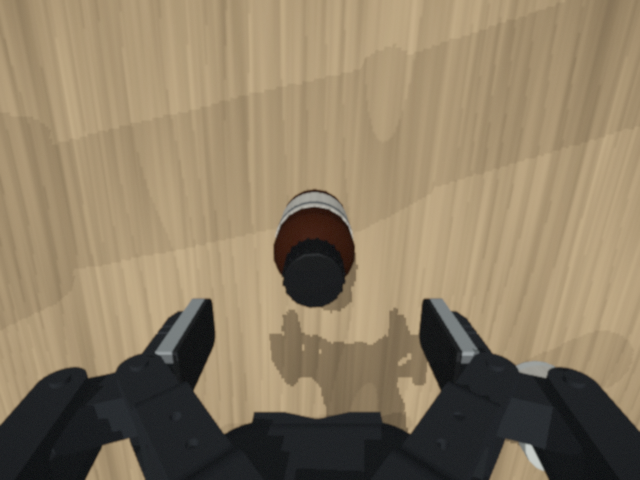

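The cap sits at (314,280), matching the prediction of (313.6,279.6). I'll descend and close.

```bash
python3 -m handwheel '[0,0,0.6,0, -0.04,-0.04,1.2,0, -0.04,-0.04,1.7,0, -0.04,-0.04,1.78,0, -0.04,-0.04,1.78,0, -0.04,-0.04,1.78,0, -0.04,-0.04,1.78,0, -0.04,-0.04,1.78,0]'
python3 -m handwheel '[0,0,0,0, 0,0,0,0, 0,0,0,0, 0,0,0,0, 0,0,0,0, 0,0,0,0, 0,0,0,0, 0,0,0,0]' 0
```

```text
time: 4.83
ee_pos: [0.5744, 0.1805, 0.1143]
tool_rot: [0.696, 0.718, 0.001, 0.001]
ft_force: [0.3, -0.5, 0.1]
finger_gap: 0.0851
finger_force: 0.0
time: 5.5
ee_pos: [0.5739, 0.1803, 0.1132]
tool_rot: [0.696, 0.718, 0.0, 0.0]
ft_force: [0.5, -0.5, 2.1]
finger_gap: 0.0306
finger_force: 59.4
```

```bash
python3 -m handwheel '[0,0,-0.6,0, 0,0,-1.5,0, 0,0,-2.7,0, 0,0,-3.9,0, 0,0,-5.1,0, 0,0,-6.2,0, 0,0,-7,0, 0,0,-7.2,0]'
python3 -c "
from h import *
go([.476,-.22,.33],92)"
```

```text
time: 6.17
ee_pos: [0.5747, 0.1812, 0.3333]
tool_rot: [0.696, 0.718, 0.003, 0.001]
ft_force: [0.4, 1.3, 0.0]
finger_gap: 0.0302
finger_force: 59.7
at [0.5747 0.1812 0.3333] head 91.80 -> units [-13.262  -3.709   0.064] twist -0.034
```

```bash
python3 -m handwheel '[-0.6,-0.15,0,0, -1.8,-0.5,0,0, -3.1,-0.85,0,0, -4.4,-1.2,0,0, -5.7,-1.55,0,0, -7,-1.9,0,0, -8.3,-2.25,0,0, -9.6,-2.65,0,0]'
python3 -m handwheel '[-1.2,-0.3,0,0, -2.3,-0.6,0,0, -3.1,-0.9,0,0, -3.66,-1.05,0,0, -3.66,-1.05,0,0, -3.66,-1.05,0,0, -3.66,-1.05,0,0, -3.66,-1.05,0,0]'
python3 - <<'E'
from h import *
import pickle
s=snap('wrist','w3.png');pickle.dump({k:s[k] for k in s if k!='frame'},open('w3.pkl','wb'))
print('A',proj(s,[.539,-.103,.126]),'B',proj(s,[.544,-.191,.126]),'C',proj(s,[.469,-.106,.126]),'E',proj(s,[.4757,-.194,.062]))
for l in ['carrier','loaded1','bottle','carrier_handle']: print(l,[(round(d['confidence'],2),ext(d)) for d in find_in(l,'wrist')])
go([.4757,-.194,.33],92)
E
```

```text
time: 6.83
ee_pos: [0.5015, -0.112, 0.3273]
tool_rot: [0.696, 0.718, -0.001, -0.001]
ft_force: [1.0, 0.2, -1.2]
finger_gap: 0.0305
finger_force: 59.7
time: 7.5
ee_pos: [0.4753, -0.2193, 0.3283]
tool_rot: [0.695, 0.719, 0.0, -0.001]
ft_force: [1.4, 0.6, -1.8]
finger_gap: 0.0307
finger_force: 59.7
A [398.57367012  71.17845549] B [394.05116265 178.60019162] C [312.97202637  72.1324158 ] E [317.48918257 169.45886148]
carrier [(0.81, [278.1, 41.1, 444.2, 213.4])]
loaded1 [(0.95, [358.5, 148.9, 413.0, 203.4]), (0.9, [359.7, 48.1, 423.3, 109.7]), (0.82, [287.9, 50.2, 348.0, 110.8])]
bottle [(0.81, [262.7, 203.7, 371.7, 380.5])]
carrier_handle [(0.95, [277.5, 39.2, 445.1, 214.3])]
at [ 0.4753 -0.2203  0.3289] head 91.86 -> units [ 0.875  0.041 -0.036] twist -0.023
```

View pics/w3.png

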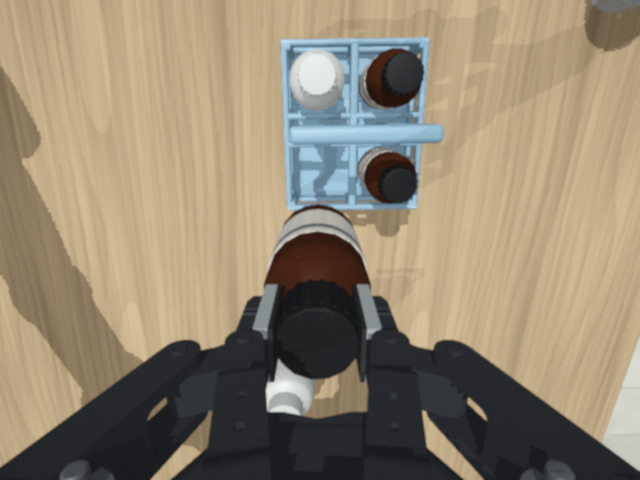

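The wrist view shows the caps at (404,74), (398,185) and (317,75). The bar ends are at (291,134) and (442,134), and the rim corners at (282,40), (428,39), (288,208) and (417,208). I'll fit the carrier pose to these points.

```bash
python3 - <<'E'
from h import *
import pickle
from scipy.optimize import least_squares
s=pickle.load(open('w3.pkl','rb'))
# carrier frame -> pixel (yaw~180: carrier -x = world +x = right; carrier -y = up)
F=[(72,-85,62,282,40),(-72,-85,62,428,39),(72,85,62,288,208),(-72,85,62,417,208),(59,0,158,291,134),(-59,0,158,442,134)]
F=np.array(F,float)
def w(q,P):
    c,n=np.cos(q[2]),np.sin(q[2]);return np.c_[q[0]+c*P[:,0]-n*P[:,1],q[1]+n*P[:,0]+c*P[:,1],P[:,2]]
def res(q): return (np.array([proj(s,p) for p in w(q,F[:,:3]/1e3)])-F[:,3:]).ravel()
r=least_squares(res,[.51,-.15,np.pi],loss='soft_l1');q=r.x
print(q[:2],np.degrees(q[2]));print(np.round(r.fun.reshape(-1,2),1))
e=w(q,np.array([[.035,.048,.008]]))[0];print('empty',e)
for u,v,x,y in [(404,74,-35,-48),(398,185,-35,48),(317,75,35,-48)]: print(at(s,u,v,.126),w(q,np.array([[x,y,126]])/1e3))
t=telemetry.sense();print('origin-ee',np.array(s['origin'])-t['ee_pos'])
go([e[0],e[1],.33],np.degrees(q[2])-90)
E
```

```text
[ 0.51211342 -0.15239479] 182.18313957064547
[[-0.7 -1.7]
 [ 3.8 -1.7]
 [-1.2  2.5]
 [ 0.5  1.8]
 [-0.8  0.8]
 [ 0.6 -0.1]]
empty [ 0.47896732 -0.20169323  0.008     ]
[ 0.54366535 -0.10497316  0.126     ] [[ 0.54525951 -0.10309634  0.126     ]]
[ 0.54811483 -0.19663198  0.126     ] [[ 0.54891651 -0.19902666  0.126     ]]
[ 0.4723692 -0.1080539  0.126    ] [[ 0.47531032 -0.10576291  0.126     ]]
origin-ee [-0.00175652  0.07941772  0.11636418]
at [ 0.4753 -0.2203  0.3289] head 91.86 -> units [ 0.615  0.142 -0.036] twist -0.054
```

```bash
python3 -m handwheel '[0.62,0.14,0,-0.05, 0.62,0.14,0,-0.05, 0.62,0.14,0.8,-0.05, 0.62,0.14,1.8,-0.05, 0.62,0.14,2.8,-0.05, 0.62,0.14,3.8,-0.05, 0.62,0.14,4.3,-0.05, 0.62,0.14,4.3,-0.05]'
python3 -m handwheel '[0,0,0,0, 0,0,0,0, 0,0,0,0, 0,0,0,0, 0,0,0,0, 0,0,0,0, 0,0,0,0, 0,0,0,0]'
python3 - <<'E'
from h import *
s=snap('wrist','w4.png')
go([.479,-.2017,.1225],92.2)
E
```

```text
time: 8.42
ee_pos: [0.4764, -0.2015, 0.1964]
tool_rot: [0.694, 0.72, -0.001, -0.003]
ft_force: [-0.6, -1.0, -0.6]
finger_gap: 0.0308
finger_force: 59.8
time: 9.08
ee_pos: [0.4788, -0.2022, 0.2001]
tool_rot: [0.694, 0.72, 0.0, 0.0]
ft_force: [-0.7, 0.4, -0.3]
finger_gap: 0.0303
finger_force: 59.8
at [ 0.4787 -0.2022  0.2   ] head 92.09 -> units [0.016 0.01  2.583] twist -0.018
```

View pics/w4.png

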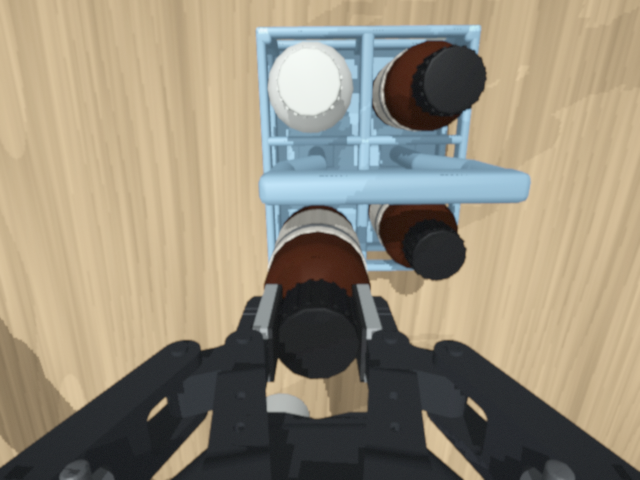

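The held bottle is over the empty bay: left rail at column 270, divider at 362, front rim at row 267. It clears the bar, whose near edge is at row 203. I'll lower it gently.

```bash
python3 -m handwheel '[0,0,0.4,0, 0,0,0.8,0, 0,0,1.2,0, 0,0,1.6,0, 0,0,1.9,0, 0,0,2.2,0, 0,0,2.3,0, 0,0,2.3,0]'
python3 -m handwheel '[0,0,0,0, 0,0,0,0, 0,0,0.08,0, 0,0,0.12,0, 0,0,0.16,0, 0,0,0.2,0, 0,0,0.2,0, 0,0,0.2,0]'
python3 -c "
from h import *
go([.479,-.2017,.1215],92.2)"
```

```text
time: 9.8
ee_pos: [0.4782, -0.2019, 0.1298]
tool_rot: [0.694, 0.72, -0.0, -0.001]
ft_force: [-0.2, -0.1, -1.3]
finger_gap: 0.0306
finger_force: 59.8
time: 10.47
ee_pos: [0.4787, -0.2022, 0.1249]
tool_rot: [0.694, 0.72, -0.0, -0.0]
ft_force: [0.5, -0.2, -0.8]
finger_gap: 0.0306
finger_force: 59.8
at [ 0.4787 -0.2022  0.1249] head 92.10 -> units [0.015 0.012 0.112] twist -0.017
```

```bash
python3 -m handwheel '[0,0,0.04,0, 0,0,0.07,0, 0,0,0.1,0, 0,0,0.13,0, 0,0,0.15,0, 0,0,0.15,0, 0,0,0.15,0, 0,0,0.15,0]'
```

```text
time: 11.13
ee_pos: [0.479, -0.2022, 0.1211]
tool_rot: [0.694, 0.72, 0.0, 0.0]
ft_force: [-1.9, 1.5, 4.9]
finger_gap: 0.0304
finger_force: 60.7
```

```bash
python3 -m handwheel '[0,0,0,0, 0,0,0,0, 0,0,0,0, 0,0,0,0, 0,0,0,0, 0,0,0,0, 0,0,0,0, 0,0,0,0]' 50
python3 -m handwheel '[0,0,-0.4,0, 0,0,-1,0, 0,0,-1.8,0, 0,0,-2.8,0, 0,0,-3.8,0, 0,0,-4.8,0, 0,0,-5.4,0, 0,0,-5.5,0]'
python3 - <<'E'
from h import *
for y in (2.2,182.2): go([.5121,-.1524,.29],y)
E
```

```text
time: 11.8
ee_pos: [0.4787, -0.2022, 0.1204]
tool_rot: [0.694, 0.72, 0.0, -0.0]
ft_force: [0.3, -0.3, 0.4]
finger_gap: 0.0501
finger_force: 0.0
time: 12.47
ee_pos: [0.4806, -0.2024, 0.2904]
tool_rot: [0.694, 0.72, 0.001, 0.003]
ft_force: [-0.1, 0.5, -0.9]
finger_gap: 0.05
finger_force: 0.0
at [ 0.4806 -0.2024  0.2904] head 92.10 -> units [1.628 1.11  0.015] twist 14.983
at [ 0.4806 -0.2024  0.2904] head 92.10 -> units [1.628 1.11  0.015] twist -15.017
```

```bash
python3 -m handwheel '[0.2,0.1,0,1.1, 0.4,0.2,0,2.2, 0.6,0.4,0,3.3, 0.8,0.5,0,4.4, 1,0.7,0,5.5, 1.2,0.8,0,6.6, 1.4,1,0,7.7, 1.63,1.11,0,8.8]' 85
python3 -m handwheel '[0,0,0,1.1, 0,0,0,2.2, 0,0,0,3.3, 0,0,0,4.4, 0,0,0,5.5, 0,0,0,6.2, 0,0,0,6.2, 0,0,0,6.2]'
python3 -m handwheel '[0,0,0,0, 0,0,0,0, 0,0,0,0, 0,0,0,0, 0,0,0,0, 0,0,0,0, 0,0,0,0, 0,0,0,0]'
python3 - <<'E'
from h import *
import pickle
s=snap('wrist','w5.png');pickle.dump({k:s[k] for k in s if k!='frame'},open('w5.pkl','wb'))
y=np.radians(182.18)
for x in (-.059,.059): print(proj(s,[.5121+x*np.cos(y),-.1524+x*np.sin(y),.167]))
go([.5121,-.1524,.2],2.2)
E
```

```text
time: 13.13
ee_pos: [0.5102, -0.1517, 0.2851]
tool_rot: [0.943, 0.334, -0.0, -0.0]
ft_force: [-1.1, 0.5, -0.3]
finger_gap: 0.0847
finger_force: 0.0
time: 13.8
ee_pos: [0.5099, -0.1519, 0.2852]
tool_rot: [1.0, 0.02, -0.0, -0.0]
ft_force: [-0.3, 0.4, 0.8]
finger_gap: 0.0849
finger_force: 0.0
time: 14.47
ee_pos: [0.5102, -0.1521, 0.2854]
tool_rot: [1.0, 0.018, 0.0, 0.0]
ft_force: [0.5, 0.4, 0.3]
finger_gap: 0.0852
finger_force: 0.0
[317.12335588 146.92995181]
[317.44651171 309.66342928]
at [ 0.5102 -0.1521  0.2854] head 2.10 -> units [0.063 0.012 2.847] twist -0.017
```

View pics/w5.png

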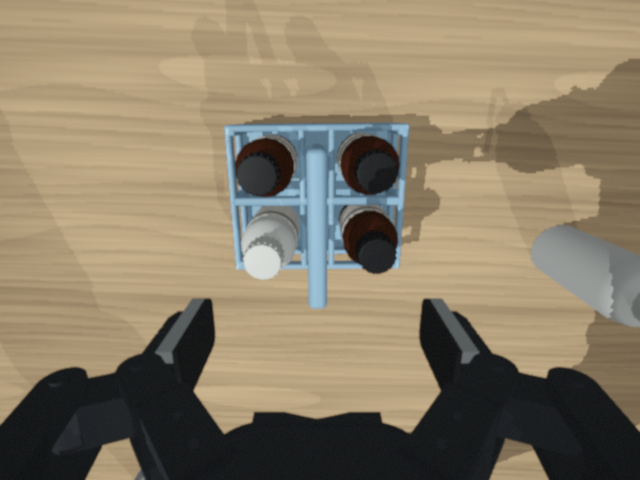

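The bar runs from (316,149) to (318,307), matching the prediction, and all four bottles stand in their bays. I'll descend and grip the handle.

```bash
python3 -m handwheel '[0.06,0,0.8,0, 0.06,0,1.6,0, 0.06,0,2.4,0, 0.06,0,3.2,0, 0.06,0,3.7,0, 0.06,0,4.05,0, 0.06,0,4.05,0, 0.06,0,4.05,0]'
python3 -m handwheel '[0,0,0,0, 0,0,0,0, 0,0,0,0, 0,0,0,0, 0,0,0,0, 0,0,0,0, 0,0,0,0, 0,0,0,0]' 0
python3 -m handwheel '[0,0,0,0, 0,0,0,0, 0,0,0,0, 0,0,0,0, 0,0,0,0, 0,0,0,0, 0,0,0,0, 0,0,0,0]'
```

```text
time: 15.18
ee_pos: [0.5121, -0.152, 0.164]
tool_rot: [1.0, 0.018, -0.0, -0.0]
ft_force: [-1.0, -0.1, 1.5]
finger_gap: 0.0848
finger_force: 0.0
time: 15.85
ee_pos: [0.5122, -0.152, 0.1644]
tool_rot: [1.0, 0.018, 0.0, 0.0]
ft_force: [-1.1, 0.6, 4.2]
finger_gap: 0.0129
finger_force: 60.2
time: 16.52
ee_pos: [0.5122, -0.152, 0.1644]
tool_rot: [1.0, 0.018, 0.0, 0.0]
ft_force: [-1.5, 0.6, 5.7]
finger_gap: 0.0133
finger_force: 60.3
```

Gripped, so I'll lift slowly by 105 mm.

```bash
python3 -m handwheel '[0,0,-0.1,0, 0,0,-0.25,0, 0,0,-0.45,0, 0,0,-0.7,0, 0,0,-1,0, 0,0,-1.3,0, 0,0,-1.6,0, 0,0,-1.9,0]'
python3 -m handwheel '[0,0,-0.3,0, 0,0,-0.6,0, 0,0,-0.9,0, 0,0,-1.2,0, 0,0,-1.4,0, 0,0,-1.55,0, 0,0,-1.6,0, 0,0,-1.6,0]'
python3 -m handwheel '[0,0,0,0, 0,0,0,0, 0,0,0,0, 0,0,0,0, 0,0,0,0, 0,0,0,0, 0,0,0,0, 0,0,0,0]'
python3 - <<'E'
from h import *
s=snap('scene'); c=s['frame'][120:320,140:440]
cv2.imwrite('pics/s6.png',cv2.resize(c[:,:,::-1],None,fx=2.6,fy=2.6,interpolation=cv2.INTER_CUBIC))
E
```

```text
time: 17.18
ee_pos: [0.5121, -0.152, 0.2221]
tool_rot: [1.0, 0.018, 0.0, 0.0]
ft_force: [-0.1, 0.7, -7.8]
finger_gap: 0.0131
finger_force: 58.6
time: 17.85
ee_pos: [0.5121, -0.152, 0.2692]
tool_rot: [1.0, 0.018, 0.0, 0.0]
ft_force: [0.7, 0.3, -7.9]
finger_gap: 0.013
finger_force: 58.5
time: 18.52
ee_pos: [0.512, -0.152, 0.2689]
tool_rot: [1.0, 0.018, 0.0, -0.0]
ft_force: [0.2, -0.1, -7.8]
finger_gap: 0.0134
finger_force: 58.5
```

View pics/s6.png

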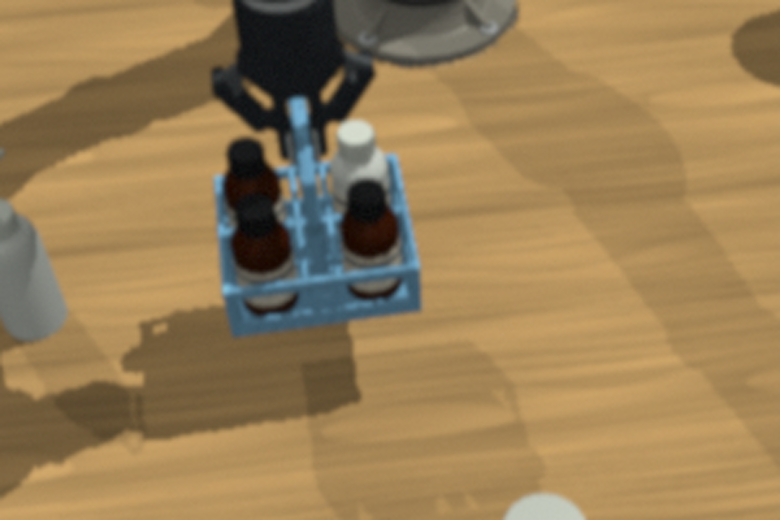

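The carrier hangs level, about 10 cm up and clear of its shadow, with all four bottles in place and the bystanders untouched. The wrist reads 7.8 N, which fits a full load.

```bash
python3 -c "
from bench import job
print(job.close_job())"
```

```text
the job is handed in; nothing more can be done
None
```

The lone bottle was set down upright in the empty compartment and released, then the full carrier was lifted by its handle and handed in held still and level about 10 cm above the bench, with all four bottles standing.

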